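Close a solvent bottle with its port disk and screw ring

ROBOT

A 6-joint arm with a two-finger parallel gripper is mounted at the origin on the work surface. World frame = base frame: x ahead of the robot, y to its left, z up, the work surface at z = 0. Lengths are in m, angles in rad, forces in N, time in s.
With the tool pointing down it reaches from about 0.3 to 0.875 m from the base axis. Payload 6.4 kg.
Tool frame: the origin (TCP) lies between the finger pads; the fingertips stand ctrl.tip_extent ahead of it and the grasp point (between the pads) is the TCP (ctrl.tip_extent is the distance from the TCP to the fingertips, in m); z points along the fingers, y is the line along which they close (so a half turn about z gives the same grasp; the last joint's range is limited). The gripper opens to 85 mm and grips with 20 to 120 N. Pads are 22 mm wide; open, the fingers measure 114 mm over their backs; the gripper's body (76 mm by 85 mm) begins 54 mm behind the grasp point. The pads swing forward as they close: fully open they stand 13 mm farther back than shut.
Start: joints at [0.941, 0.181, 1.607, -0, 1.354, -0.206], TCP at [0.236, 0.524, 0.25] pointing down, gripper open.
Joint ranges: [-2.99, 2.99], [-0.89, 2.07], [0.3, 2.58], [-1.14, 4.28], [0, 2.63], [-3.12, 3.12]. Speed limits (rad/s): [2.57, 2.57, 3.01, 3.14, 3.14, 3.14].

INTERFACE

Orientations are given as a unit quaternion [w, x, y, z].
In Python, from bench import ctrl gives the robot as it stands.
- The arm moves only by the tool send_rows, never from a script. Its arguments are lists of equal length, an entry for each row: "dr": the turn, a rotation vector about the tool's x, y, z in units of 6 degrees (1.0 is 6 degrees), a list of three; "xyz": the shift along the tool's x, y, z in cm, a list of three; "jaw": the opening in per cent of the stroke, from 0 (shut) to 100 (fully open). In form: {"dr": [[wx, wy, wz], ...], "xyz": [[dx, dy, dz], ...], "jaw": [jaw, ...]}. A call has exactly 8 rows; each row is the pose to reach, as a shift and turn from the pose commanded when the call began, along the tool's axes at that moment; what a row does not reach only later rows make up. A row lasts 1/8 s, in which the tool goes at most 62.5 mm and 10.7 degrees, less where a joint would pass 70% of its speed; a pose out of reach is approached as far as the arm can. A call with a gripper value outside its range is refused whole. The fingers move at their own pace and stop on an object; the grip force is fixed at half the most. Time passes only in rows, so rows that repeat a pose let the fingers close, or fill a call up. It gives the time, the measured TCP pose, the force, the opening and the grip force at its end, in the units of the state.
- ctrl.get_obs(): the state, without advancing time (a new reading comes with each control period).
- ctrl.camera(name): name is "scene" or "top" or "wrist"; returns the picture (400x640x3 uint8, red, green, blue); there is no depth.
- ctrl.calibration(name): a dict with "camera_matrix" (3x3 intrinsics, pixels), "world_from_camera" (4x4, takes a point from camera to world coordinates). Camera axes: x right, y up, looking along -z (the intrinsics and any distortion apply to the point x, -y, -z); pixel columns grow to the right and rows downward; lengths in m; the calibration is good to about 2 mm. The wrist camera is an equidistant fisheye: a pixel r from the principal point sees the ray r / f radians off the axis. A picture is of the moment at which its call begins: read the wrist's pose just before it. calibration takes no time and is no camera call; for the wrist camera it gives the pose at the moment of the call.
- ctrl.hand_in(): hands the job in; it is judged then, once.
The state is a dict: "time_s": time; "q": joint angles; "dq": joint speeds; "joint_efforts": joint torques, N m; "eef_pos": TCP position; "eef_rot": TCP orientation; "wrist_force": force on the tool from outside, world axes, zero at the start; "torque": the same for the moment, N m; "opening": opening from 0.0 (shut) to 1.0 (fully open); "grasp_force": force on a finger pad.
Only numpy, scipy, OpenCV 4.12 (cv2) and the standard library are available. Lean on these libraries where they do the work, as an engineer would, in place of code of your own. Each camera call takes 0.05 s, during which the arm holds its last target. There are 200 camera calls.

TASK

Close the amber solvent bottle in the clamp holder: first set the white port disk into the bottle's mouth, hub up, until its flange lies flat on the glass rim, and let go of it; then put the blue ring over it and screw it on, clockwise, until it holds the disk snugly. The rim is glass, so go by feel: do not drop the parts onto it, push hard or overtighten, and leave the other things on the bench where they are.

Things in the scene. Friction and masses are not known exactly. Their poses are not given: they have to be found in the camera images.
- bottle_mouth (a point): Centre of the amber bottle's mouth, in the plane of its glass rim, 105 mm above the bench; z up. Bore 30.4 mm wide, over 17 mm deep; rim 3.8 mm wide; neck outside 38 mm; around it, 4 to 13 mm below the rim, a four-start right-hand thread, 45 mm over its ridges, 24 mm lead. Yaw does not tell where it starts. The glass bears a push of 30 N: touch down at about 12 mm/s, stopping at 3 N.
- bottle: The same bottle with its holder, fixed to the bench, neither turns nor tips; origin under its foot on the bottle's axis. Foot plate 96 x 96 x 10 mm, clamp collar 74 mm wide up to 34 mm, glass body 56 mm wide up to 62 mm, shoulder up to 82 mm, rim at 105 mm.
- disk_mid (a point): Middle of the loose white port disk, 12 mm above its underside; z up. Lies hub up: plug 28 mm wide, 6 mm high, chamfered foot; above it a flange 37 mm wide, 4 mm thick; above that a round hub to grip, 20 mm wide, 14 mm high, three small port plugs on top. 40 g. The plug has 1.2 mm play all round in the bore. Home: flange on the rim, this point 6 mm above bottle_mouth.
- ring_mid (a point): Middle of the loose blue open-top screw ring, 11 mm above its underside; z up. Lies with its top wall up. 56 mm outside, 48 mm inside, 22 mm high, 50 g; top wall 3 mm thick with a 28 mm hole that the hub passes through. Home: top wall on the disk's flange, this point 4 mm below bottle_mouth. Snug is a clamp of 40 to 100 N (about 0.6 to 1.3 N m while turning); it then stays by friction.
- ring_lugs (a point): On the ring's axis, 4 mm above its underside, level with four lugs in the skirt; yaw does not tell where they are. Set on the thread it rests up to 8 mm above home. Turned clockwise under a light push (4 N) it sinks home, turns some 0.4 rad more, then tightens abruptly: 1 to 2.8 rad in all. Slow fingers gripping with 26 N slip on it when snug (clamp 2 to 2.5 N per N of grip); 40 N overtightens.
- vial: Bystander: small glass vial with an orange cap, 34 mm wide, 55 mm high, standing; origin at the centre of its underside.
- tin: Bystander: round flat aluminium tin, 60 mm wide, 20 mm high; origin at the centre of its underside.
- wrench: Bystander: flat steel spanner, 140 mm long, lying; origin at its middle, its length along its x.
There are look-alikes about, which are no part of the job. Of the things shaped like the part that bears disk_mid, the white one is meant.

How it is judged:
By the outcome, as a careful person would: the job done as asked, in the order asked, and still so for the second after the job is handed in, with the robot touching nothing.
It also fails if it takes over 64 s, if anything falls off the work surface, if the arm or the gripper's body presses on something with over 40 N, if the wrist force passes 120 N, or if a joint passes its speed limit or range.

## Working session

There is one attempt and no reset: what is moved stays moved. The work goes in short steps, Python scripts to look and compute and a tool call to move; the robot and the scene stay as the last step left them, time stands still between calls to the robot, and variables do not carry over. Pictures are saved under pics/ and viewed, at most 10 in all, crops included, and the job is handed in when it is done.

Besides the shell and the picture viewer there is one more tool, called after "Call:" as name(argument=value, ...) on one line, values as JSON. send_rows: Moves the arm, as the interface text tells. Its arguments: {"type":"object","properties":{"dr":{"type":"array","items":{"type":"array","items":{"type":"number"}}},"xyz":{"type":"array","items":{"type":"array","items":{"type":"number"}}},"jaw":{"type":"array","items":{"type":"number"}}},"required":["dr","xyz","jaw"]}

```bash
mkdir -p pics; ls
python3 - <<'E'
from bench import ctrl
import cv2
for n in ["scene","top"]:
    im=ctrl.camera(n); cv2.imwrite(f"pics/{n}0.png",cv2.cvtColor(im,cv2.COLOR_RGB2BGR))
    c=ctrl.calibration(n); print(n,c)
o=ctrl.get_obs(); print(o, ctrl.tip_extent)
E
```

```text
pics
scene {'camera_matrix': array([[494.61689755,   0.        , 323.25701133],
       [  0.        , 494.61689755, 194.75697673],
       [  0.        ,   0.        ,   1.        ]]), 'world_from_camera': array([[ 0.85325914, -0.32059237,  0.41130205,  0.99111287],
       [ 0.52120008,  0.55043195, -0.6522079 , -0.71485454],
       [-0.01730091,  0.77087302,  0.63675386,  0.77292247],
       [ 0.        ,  0.        ,  0.        ,  1.        ]])}
top {'camera_matrix': array([[492.70746507,   0.        , 313.36205024],
       [  0.        , 492.70746507, 194.63613682],
       [  0.        ,   0.        ,   1.        ]]), 'world_from_camera': array([[ 0.02444217,  0.99220494, -0.12219631,  0.41835153],
       [-0.99967987,  0.02345901, -0.00947822, -0.005579  ],
       [-0.00653773,  0.12238886,  0.99246069,  0.95606462],
       [ 0.        ,  0.        ,  0.        ,  1.        ]])}
{'time_s': 0.1, 'q': array([ 9.40695692e-01,  1.81489656e-01,  1.60789864e+00,  1.60934859e-05,
        1.35381308e+00, -2.06323912e-01]), 'dq': array([-1.49568975e-03,  1.27492980e-04, -4.68295320e-03,  5.40975085e-04,
       -1.58052428e-04,  2.35794540e-05]), 'joint_efforts': array([ 5.41802347e-04, -4.45878088e+01, -3.52236915e+01, -2.49137283e-04,
        4.06684747e-03, -4.44723844e-05]), 'eef_pos': array([0.23615476, 0.52375526, 0.24946587]), 'eef_rot': array([-3.33853036e-04,  2.10308035e-01,  9.77634842e-01, -7.31848421e-04]), 'wrist_force': array([-0.36832712,  0.17423788,  0.05948642]), 'torque': array([ 0.01976635, -0.0039919 , -0.0427368 ]), 'grasp_force': 0.0, 'opening': 0.9997874945651091} 0.019
```

View pics/top0.png

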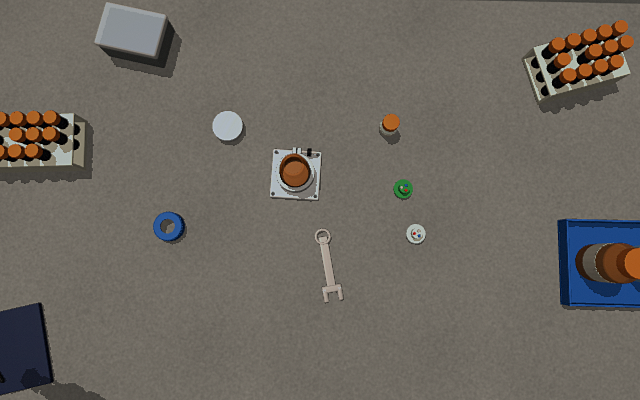

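View pics/scene0.png

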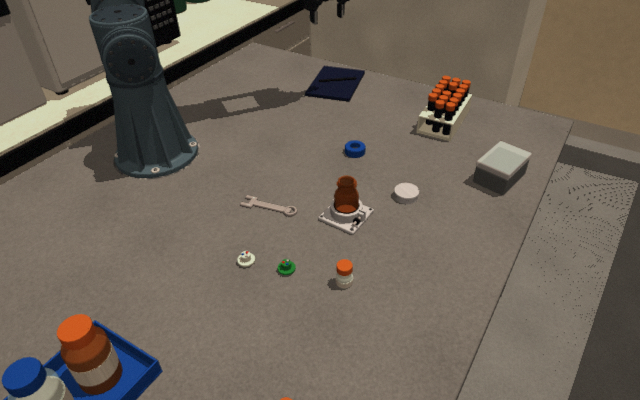

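Top view: the white disk is at (416,234), and a green look-alike is at (403,189). The ring is at (169,226), the bottle mouth at about (295,170), the tin at (228,126), the vial at (390,125) and the spanner at (328,265). The white one fits the description, and I'll confirm it in an enlarged crop.

```bash
cat > h.py <<'E'
import numpy as np, cv2
from bench import ctrl
from scipy.spatial.transform import Rotation as R
def ray(name,u,v,c=None):
    c=c or ctrl.calibration(name); K=c["camera_matrix"]; T=c["world_from_camera"]
    x,y=(u-K[0,2])/K[0,0],(v-K[1,2])/K[1,1]
    if name=="wrist":
        r=np.hypot(x,y); s=np.sin(r)/max(r,1e-9); d=np.array([x*s,-y*s,-np.cos(r)])
    else: d=np.array([x,-y,-1.])
    return T[:3,3],T[:3,:3]@d
def onz(name,u,v,z,c=None):
    o,d=ray(name,u,v,c); return o+d*(z-o[2])/d[2]
def proj(name,P,c=None):
    c=c or ctrl.calibration(name); K=c["camera_matrix"]; T=c["world_from_camera"]
    p=T[:3,:3].T@(np.array(P)-T[:3,3]); x,y,z=p[0],-p[1],-p[2]
    if name=="wrist":
        t=np.arctan2(np.hypot(x,y),z); k=t/max(np.hypot(x,y),1e-9)
    else: k=1/z
    return K[0,0]*x*k+K[0,2],K[1,1]*y*k+K[1,2]
def totool(P):
    "shift in tool axes (cm) from measured TCP to P, and tool y-axis heading"
    o=ctrl.get_obs(); q=o["eef_rot"]; r=R.from_quat([q[1],q[2],q[3],q[0]])
    return r.inv().apply(np.array(P)-o["eef_pos"])*100
E
python3 - <<'E'
from h import *
im=cv2.imread("pics/top0.png")
a=cv2.resize(im[160:260,350:460],None,fx=4,fy=4,interpolation=cv2.INTER_CUBIC)[:400,:400]
b=cv2.resize(im[130:230,240:340],None,fx=4,fy=4,interpolation=cv2.INTER_CUBIC)
cv2.imwrite("pics/crop.png",np.hstack([a,b]))
for n,u,v,z in [("disk",416,234,.01),("green",403,189,.01),("ring",169,226,.02),("mouth",295,170,.105),("vial",390,123,.055),("tin",228,126,.02)]:
    print(n,onz("top",u,v,z).round(3))
# ring blue / disk white centroids
hsv=cv2.cvtColor(im,cv2.COLOR_BGR2HSV)
for nm,m,(x0,y0,x1,y1),z in [("ring",cv2.inRange(hsv,(100,120,40),(130,255,255)),(140,195,200,260),.011),("disk",cv2.inRange(hsv,(0,0,150),(180,70,255)),(395,210,440,256),.009)]:
    c=max(cv2.findContours(m[y0:y1,x0:x1],0,2)[0],key=cv2.contourArea); (u,v),rr=cv2.minEnclosingCircle(c)
    print(nm,u+x0,v+y0,rr,onz("top",u+x0,v+y0,z).round(4))
o=ctrl.get_obs();print(R.from_quat(np.roll(o["eef_rot"],-1)).as_matrix().round(3))
c=ctrl.calibration("wrist");print(c, "cam in tool:",totool(c["world_from_camera"][:3,3]))
E
```

```text
disk [ 0.464 -0.195  0.01 ]
green [ 0.55 -0.17  0.01]
ring [0.467 0.277 0.02 ]
mouth [0.566 0.036 0.105]
vial [ 0.668 -0.137  0.055]
tin [0.664 0.173 0.02 ]
ring 168.23023223876953 226.54651069641113 15.426688194274902 [0.4664 0.2807 0.011 ]
disk 415.51685333251953 233.1797752380371 9.518651962280273 [ 0.4652 -0.194   0.009 ]
[[-0.912  0.411 -0.001]
 [ 0.411  0.912 -0.001]
 [ 0.    -0.002 -1.   ]]
{'camera_matrix': array([[309.70691629,   0.        , 315.10203867],
       [  0.        , 309.70691629, 206.2697203 ],
       [  0.        ,   0.        ,   1.        ]]), 'world_from_camera': array([[ 0.41082428, -0.86633831, -0.28404462,  0.16396122],
       [ 0.91171315,  0.38983235,  0.12965289,  0.55688568],
       [-0.00159349, -0.31223177,  0.95000462,  0.37361841],
       [ 0.        ,  0.        ,  0.        ,  1.        ]])} cam in tool: [  7.94737217   0.03180235 -12.41257815]
```

View pics/crop.png

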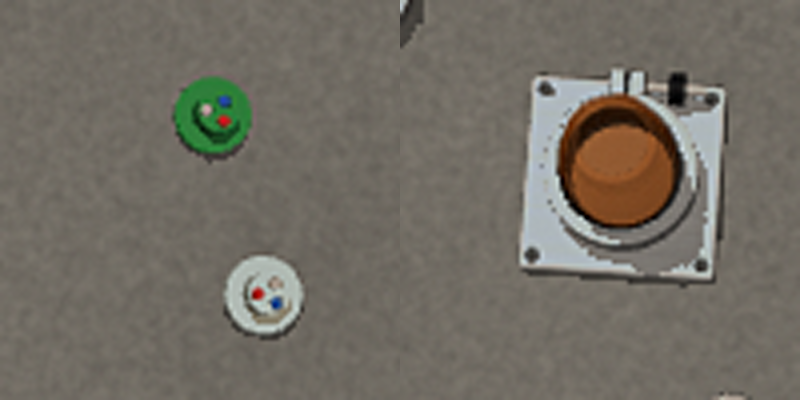

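Crop: the white disk (hub up, with its three port plugs) is at crop (264,295) and the green look-alike at (212,117). White is the one meant. Next I go above the bottle for a wrist look, on the way to the disk.

Call:
send_rows(dr=[[0, 0, -4], [0, 0, -4], [0, 0, -4], [0, 0, -4], [0, 0, -4], [0, 0, -4], [0, 0, -4], [0, 0, -4]], xyz=[[-6, -4, 0], [-12, -8, 0], [-18, -12, 0], [-24, -15, 0], [-30, -19, 0], [-36, -23, 0], [-42, -27, 0], [-48, -31, 0]], jaw=[100, 100, 100, 100, 100, 80, 70, 60])

```text
time_s: 1.1
eef_pos: [0.5035, 0.1116, 0.2501]
eef_rot: [-0.0, 0.003, 1.0, 0.0]
wrist_force: [1.0, -0.0, 0.4]
opening: 0.603
grasp_force: 0.0
```

Run:
```python
from h import *
c=ctrl.calibration("wrist"); im=ctrl.camera("wrist"); cv2.imwrite("pics/w1.png",cv2.cvtColor(im,cv2.COLOR_RGB2BGR))
np.savez("w1.npz",K=c["camera_matrix"],T=c["world_from_camera"])
o=ctrl.get_obs();print(o["time_s"],o["q"].round(3),o["eef_pos"].round(4),o["opening"],np.abs(o["dq"]).max(),R.from_quat(np.roll(o["eef_rot"],-1)).as_matrix().round(3))
print(proj("wrist",(.566,.036,.105)))
# axis from foot corners in the top image
print(np.mean([onz("top",240+(u-400)/4,130+v/4,.01) for u,v in [(545,88),(712,98),(703,266),(531,255)]],0))
```

```text
1.15 [-0.022  0.051  1.75  -0.004  1.337 -1.583] [0.5072 0.1053 0.2503] 0.6007116038135322 0.16041386544157352 [[-1.     0.01   0.003]
 [ 0.01   1.    -0.004]
 [-0.003 -0.004 -1.   ]]
(np.float64(246.37383460506712), np.float64(253.8443333553401))
[0.57430519 0.03882321 0.01      ]
```

View pics/w1.png

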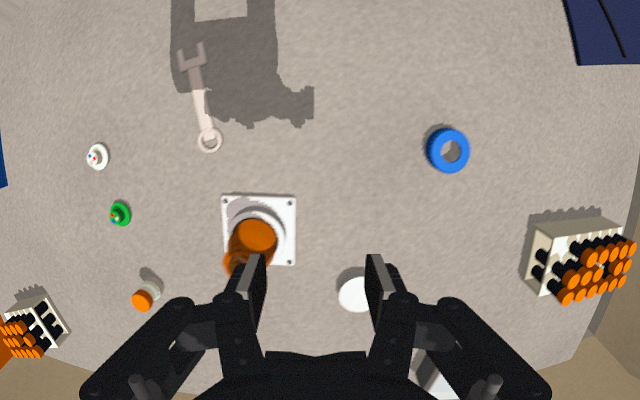

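Wrist view: bottle foot centred at about (259,229), with the mouth (near (245,257)) partly behind a finger. The white disk is at (97,157), the green one at (120,214) and the ring at (448,150). I'll take one clearer look at the mouth on the way to the disk.

Call:
send_rows(dr=[[0, 0, 0], [0, 0, 0], [0, 0, 0], [0, 0, 0], [0, 0, 0], [0, 0, 0], [0, 0, 0], [0, 0, 0]], xyz=[[-2, -4, 0], [-5, -8, 0], [-8, -12, 0], [-9, -15, 0], [-9, -15.5, 0], [-9, -15.5, 0], [-9, -15.5, 0], [-9, -15.5, 0]], jaw=[60, 60, 60, 60, 60, 60, 60, 60])

```text
time_s: 2.15
eef_pos: [0.5919, -0.0408, 0.2505]
eef_rot: [0.0, 0.002, 1.0, 0.0]
wrist_force: [-0.8, 0.8, 0.1]
opening: 0.604
grasp_force: 0.0
```

```bash
cat > look.py <<'E'
import sys
from h import *
n=sys.argv[1]
c=ctrl.calibration("wrist"); im=ctrl.camera("wrist"); cv2.imwrite(f"pics/{n}.png",cv2.cvtColor(im,cv2.COLOR_RGB2BGR))
np.savez(n+".npz",camera_matrix=c["camera_matrix"],world_from_camera=c["world_from_camera"])
o=ctrl.get_obs();print(o["time_s"],o["q"].round(3),o["eef_pos"].round(4),round(o["opening"],3),R.from_quat(np.roll(o["eef_rot"],-1)).as_matrix().round(3)[0])
E
python3 look.py w2; python3 -c "
from h import *
u,v=proj('wrist',(.57,.037,.105));print(u,v);u,v=int(u),int(v)
print(proj('wrist',(.465,-.194,.01)))
im=cv2.imread('pics/w2.png');y0=max(0,v-75);cv2.imwrite('pics/w2c.png',cv2.resize(im[y0:y0+150,u-100:u+100],None,fx=4,fy=4));print(y0,u-100)"
```

```text
2.2 [-0.269  0.221  1.559  0.     1.361 -1.836] [ 0.592  -0.041   0.2505] 0.6 [-1.     0.004  0.   ]
400.58354143849607 173.41973040292362
(np.float64(188.7052206072073), np.float64(75.51856686742585))
98 300
```

View pics/w2c.png

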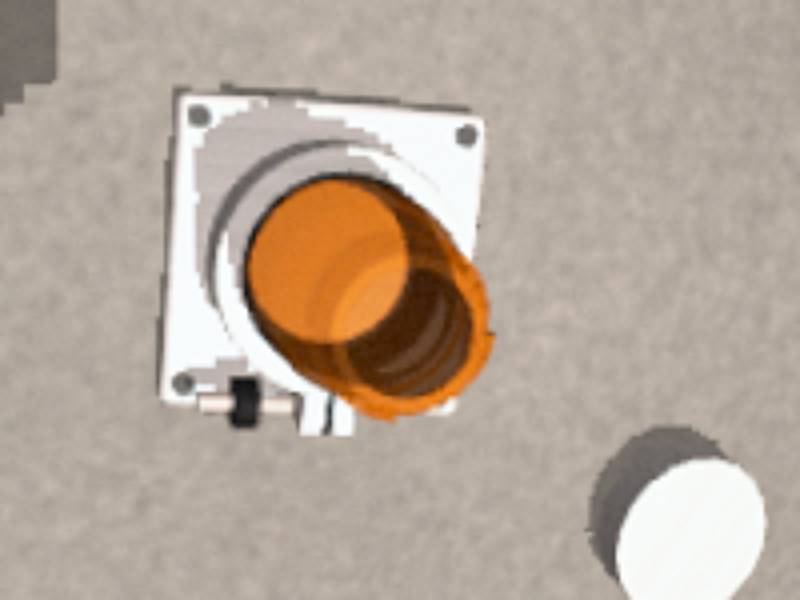

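The crop shows the mouth's bore centred at about crop (402,330), which is full-image (400.5,180.5). The foot's screws are at crop (200,116), (467,136) and (183,382), and the tin is at lower right.

Run:
```python
from h import *
d=dict(np.load("w2.npz"))
for u,v in [(402,330),(470,330),(402,398)]: print(onz("wrist",300+u/4,98+v/4,.105,d).round(4))
foot=[onz("wrist",300+u/4,98+v/4,.01,d) for u,v in [(200,116),(467,136),(183,382)]]
print("foot",((foot[1]+foot[2])/2).round(4))
# draw predicted bore circle residual check
im=cv2.imread("pics/w2.png"); hsv=cv2.cvtColor(im,cv2.COLOR_BGR2HSV)
m=cv2.inRange(hsv,(0,0,130),(180,70,255))
roi=m[40:115,150:225]; cs=max(cv2.findContours(roi,0,2)[0],key=cv2.contourArea)
(u,v),r=cv2.minEnclosingCircle(cs); print("blob",u+150,v+40,r,onz("wrist",u+150,v+40,.01,d).round(4))
```

```text
[0.5766 0.0375 0.105 ]
[0.5763 0.0542 0.105 ]
[0.5928 0.0388 0.105 ]
foot [0.5771 0.0396 0.01  ]
blob 179.5 77.0 47.3208122253418 [ 0.4653 -0.2065  0.01  ]
```

Call:
send_rows(dr=[[0, 0, 0], [0, 0, 0], [0, 0, 0], [0, 0, 0], [0, 0, 0], [0, 0, 0], [0, 0, 0], [0, 0, 0]], xyz=[[4, -5, 2], [7, -9, 5], [10, -12, 8], [12, -15, 11], [12.7, -15.3, 12], [12.7, -15.3, 12], [12.7, -15.3, 12], [12.7, -15.3, 12]], jaw=[60, 60, 60, 60, 60, 60, 60, 60])

```text
time_s: 3.2
eef_pos: [0.4656, -0.194, 0.1314]
eef_rot: [0.001, 0.002, 1.0, -0.001]
wrist_force: [0.8, 0.0, 0.3]
opening: 0.601
grasp_force: 0.0
```

```bash
python3 look.py w3; python3 -c "
from h import *
d=dict(np.load('w3.npz'))
u,v=proj('wrist',(.465,-.194,.01),d);print(u,v);u,v=int(u),int(v)
im=cv2.imread('pics/w3.png');y0=max(0,v-75);cv2.imwrite('pics/w3c.png',cv2.resize(im[y0:y0+150,u-100:u+100],None,fx=4,fy=4));print(y0,u-100)"
```

```text
3.25 [-0.631  0.168  1.884  0.     1.087 -2.198] [ 0.4654 -0.194   0.1312] 0.599 [-1.     0.004  0.002]
315.18695997283123 203.78507813476298
128 215
```

View pics/w3c.png

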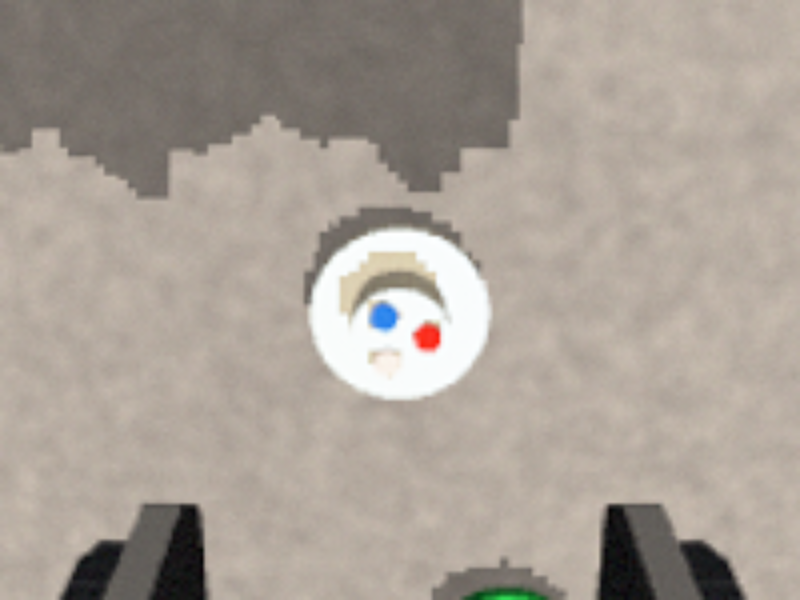

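The disk's flange is centred at crop (400,313), about 2 mm farther in x than assumed. The green look-alike is out of the fingers' way at the bottom edge.

Call:
send_rows(dr=[[0, 0, 0], [0, 0, 0], [0, 0, 0], [0, 0, 0], [0, 0, 0], [0, 0, 0], [0, 0, 0], [0, 0, 0]], xyz=[[-0.15, 0, 2.5], [-0.15, 0, 5], [-0.15, 0, 7], [-0.15, 0, 8.5], [-0.15, 0, 9.5], [-0.15, 0, 10], [-0.15, 0, 10], [-0.15, 0, 10]], jaw=[60, 60, 60, 60, 60, 60, 50, 40])

```text
time_s: 4.25
eef_pos: [0.4663, -0.1946, 0.0308]
eef_rot: [0.0, 0.002, 1.0, -0.0]
wrist_force: [0.1, 0.1, -0.2]
opening: 0.399
grasp_force: 0.0
```

Call:
send_rows(dr=[[0, 0, 0], [0, 0, 0], [0, 0, 0], [0, 0, 0], [0, 0, 0], [0, 0, 0], [0, 0, 0], [0, 0, 0]], xyz=[[0, 0, 0], [0, 0, 0], [0, 0, 0], [0, 0, 0], [0, 0, 0], [0, 0, 0], [0, 0, 0], [0, 0, 0]], jaw=[35, 30, 25, 22, 22, 22, 22, 22])

```text
time_s: 5.25
eef_pos: [0.4659, -0.1944, 0.0304]
eef_rot: [0.0, 0.002, 1.0, -0.0]
wrist_force: [-0.9, 1.5, 4.7]
opening: 0.221
grasp_force: 14.6
```

Call:
send_rows(dr=[[0, 0, 0], [0, 0, 0], [0, 0, 0], [0, 0, 0], [0, 0, 0], [0, 0, 0], [0, 0, 0], [0, 0, 0]], xyz=[[0, 0, 0], [0, 0, -1], [0, 0, -4], [0, 0, -8], [0, 0, -12], [0, 0, -14], [-1, 2, -15], [-3, 5, -15]], jaw=[15, 15, 15, 15, 15, 15, 15, 15])

```text
time_s: 6.25
eef_pos: [0.4967, -0.1449, 0.1818]
eef_rot: [0.001, 0.003, 1.0, -0.001]
wrist_force: [0.4, 0.5, -0.7]
opening: 0.198
grasp_force: 58.7
```

Call:
send_rows(dr=[[0, 0, 0], [0, 0, 0], [0, 0, 0], [0, 0, 0], [0, 0, 0], [0, 0, 0], [0, 0, 0], [0, 0, 0]], xyz=[[-1, 4, 0], [-3, 8, 0], [-5, 12, 0], [-6, 14, 0], [-7, 16, 0], [-8, 18, 0], [-8.1, 18.3, 0], [-8.1, 18.3, 0]], jaw=[15, 15, 15, 15, 15, 15, 15, 15])

```text
time_s: 7.25
eef_pos: [0.5776, 0.0379, 0.1802]
eef_rot: [-0.0, 0.002, 1.0, -0.0]
wrist_force: [0.6, 0.9, -0.5]
opening: 0.205
grasp_force: 58.7
```

```bash
python3 look.py w4; python3 -c "
from h import *
o=ctrl.get_obs(); print(o['grasp_force'],o['opening'],o['wrist_force'],o['torque'],R.from_quat(np.roll(o['eef_rot'],-1)).as_matrix().round(4))
im=cv2.imread('pics/w4.png');cv2.imwrite('pics/w4c.png',cv2.resize(im[150:300,215:415],None,fx=4,fy=4))"
```

```text
7.3 [-0.14   0.261  1.66  -0.     1.221 -1.705] [0.5776 0.0376 0.1802] 0.2 [-1.     0.005 -0.   ]
58.695135712623596 0.2001971434724849 [-0.56836949 -0.08482798 -0.19331891] [ 0.00300213 -0.03177973  0.00882964] [[-1.e+00  5.e-03 -5.e-04]
 [ 5.e-03  1.e+00 -2.e-04]
 [ 5.e-04 -2.e-04 -1.e+00]]
```

View pics/w4c.png

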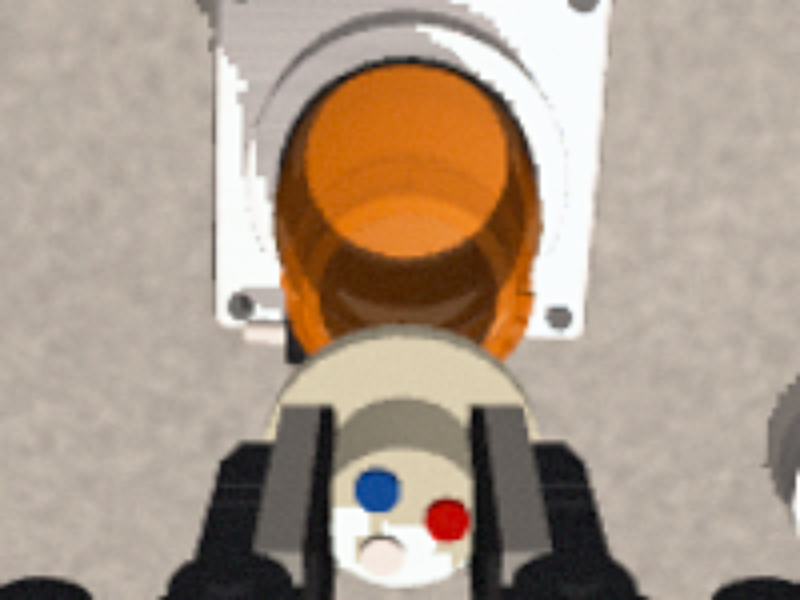

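The disk is held level, hub up, with its flange centred near crop column 404. The neck spans crop columns 284 to 535, so it is centred at about 409.5, just ahead and below.

Run:
```python
from h import *
d=dict(np.load("w4.npz")); f=lambda u,v,z: onz("wrist",215+u/4,150+v/4,z,d).round(4)
print("flange front",f(404,327,.158),"left/right",f(268,410,.158),f(540,410,.158))
print("neck",f(284,300,.098),f(535,300,.098),"bore",f(409.5,340,.105))
print("screws",f(242,305,.01),f(560,318,.01),f(585,3,.01))
```

```text
flange front [0.5601 0.0385 0.158 ] left/right [0.5721 0.0205 0.158 ] [0.5722 0.0565 0.158 ]
neck [0.5802 0.017  0.098 ] [0.5803 0.0621 0.098 ] bore [0.585  0.0395 0.105 ]
screws [ 0.6165 -0.003   0.01  ] [0.6204 0.079  0.01  ] [0.539  0.0824 0.01  ]
```

Call:
send_rows(dr=[[0, 0, 0], [0, 0, 0], [0, 0, 0], [0, 0, 0], [0, 0, 0], [0, 0, 0], [0, 0, 0], [0, 0, 0]], xyz=[[0.1, 0.1, 1], [0.1, 0.1, 2], [0.1, 0.1, 3], [0.1, 0.1, 3.6], [0.1, 0.1, 4], [0.1, 0.1, 4.15], [0.1, 0.1, 4.3], [0.1, 0.1, 4.45]], jaw=[15, 15, 15, 15, 15, 15, 15, 15])

```text
time_s: 8.3
eef_pos: [0.5772, 0.0391, 0.136]
eef_rot: [0.0, 0.002, 1.0, -0.0]
wrist_force: [0.1, 0.7, -0.4]
opening: 0.199
grasp_force: 58.7
```

Call:
send_rows(dr=[[0, 0, 0], [0, 0, 0], [0, 0, 0], [0, 0, 0], [0, 0, 0], [0, 0, 0], [0, 0, 0], [0, 0, 0]], xyz=[[0, 0, 0.1], [0, 0, 0.2], [0, 0, 0.25], [0, 0, 0.3], [0, 0, 0.3], [0, 0, 0.3], [0, 0, 0.3], [0, 0, 0.3]], jaw=[15, 15, 15, 15, 15, 15, 15, 15])

```text
time_s: 9.3
eef_pos: [0.577, 0.0391, 0.1328]
eef_rot: [0.0, 0.002, 1.0, 0.0]
wrist_force: [-0.6, 0.0, -0.7]
opening: 0.202
grasp_force: 58.7
```

Call:
send_rows(dr=[[0, 0, 0], [0, 0, 0], [0, 0, 0], [0, 0, 0], [0, 0, 0], [0, 0, 0], [0, 0, 0], [0, 0, 0]], xyz=[[0, 0, 0.1], [0, 0, 0.2], [0, 0, 0.25], [0, 0, 0.3], [0, 0, 0.3], [0, 0, 0.3], [0, 0, 0.3], [0, 0, 0.3]], jaw=[15, 15, 15, 15, 15, 15, 15, 15])

```text
time_s: 10.3
eef_pos: [0.577, 0.0391, 0.1298]
eef_rot: [-0.0, 0.002, 1.0, -0.0]
wrist_force: [0.1, -0.4, -0.1]
opening: 0.199
grasp_force: 58.7
```

Call:
send_rows(dr=[[0, 0, 0], [0, 0, 0], [0, 0, 0], [0, 0, 0], [0, 0, 0], [0, 0, 0], [0, 0, 0], [0, 0, 0]], xyz=[[0, 0, 0.02], [0, 0, 0.04], [0, 0, 0.06], [0, 0, 0.06], [0, 0, 0.06], [0, 0, 0.06], [0, 0, 0.06], [0, 0, 0.06]], jaw=[15, 15, 15, 15, 15, 15, 15, 15])

```text
time_s: 11.3
eef_pos: [0.577, 0.0392, 0.1297]
eef_rot: [0.0, 0.002, 1.0, -0.0]
wrist_force: [-3.1, 1.1, 5.9]
opening: 0.202
grasp_force: 59.1
```

Call:
send_rows(dr=[[0, 0, 0], [0, 0, 0], [0, 0, 0], [0, 0, 0], [0, 0, 0], [0, 0, 0], [0, 0, 0], [0, 0, 0]], xyz=[[0, 0, 0], [0, 0, 0], [0, 0, 0], [0, 0, 0], [0, 0, 0], [0, 0, 0], [0, 0, -0.3], [0, 0, -1.5]], jaw=[19, 22, 25, 30, 38, 45, 45, 45])

```text
time_s: 12.3
eef_pos: [0.5764, 0.0392, 0.144]
eef_rot: [-0.001, 0.002, 1.0, 0.0]
wrist_force: [0.5, -0.1, 0.9]
opening: 0.447
grasp_force: 0.0
```

Call:
send_rows(dr=[[0, 0, 0], [0, 0, 0], [0, 0, 0], [0, 0, 0], [0, 0, 0], [0, 0, 0], [0, 0, 0], [0, 0, 0]], xyz=[[0, 0, -3], [0, 0, -6], [2, 4, -7], [4, 9, -7], [6, 14, -7], [8, 19, -7], [10, 23, -7], [10.5, 24, -7]], jaw=[45, 45, 60, 100, 100, 100, 100, 100])

```text
time_s: 13.3
eef_pos: [0.472, 0.2819, 0.2152]
eef_rot: [0.0, 0.001, 1.0, 0.0]
wrist_force: [-0.4, -0.5, 0.3]
opening: 0.998
grasp_force: 0.0
```

```bash
python3 look.py w5
python3 - <<'E'
from h import *
d=dict(np.load('w5.npz')); im=cv2.imread('pics/w5.png'); hsv=cv2.cvtColor(im,cv2.COLOR_BGR2HSV)
m=cv2.inRange(hsv,(100,140,60),(130,255,255)); 
for c in cv2.findContours(m,0,2)[0]:
    if cv2.contourArea(c)>300:
        (u,v),r=cv2.minEnclosingCircle(c); print(u,v,r,onz("wrist",u,v,.016,d).round(4))
t=cv2.cvtColor(ctrl.camera("top"),cv2.COLOR_RGB2BGR)
a=cv2.resize(t[130:210,250:340],None,fx=4,fy=4,interpolation=cv2.INTER_CUBIC); b=cv2.resize(im[100:300,215:415],None,fx=2,fy=2)
a=cv2.copyMakeBorder(a,0,80,0,0,0); cv2.imwrite('pics/w5c.png',np.hstack([a,b]))
E
```

```text
13.35 [ 3.220e-01  1.590e-01  1.707e+00  1.000e-03  1.275e+00 -1.247e+00] [0.4721 0.2818 0.2151] 1.002 [-1.     0.002  0.001]
312.6282958984375 178.6035919189453 26.61109161376953 [0.468  0.2794 0.016 ]
```

View pics/w5c.png

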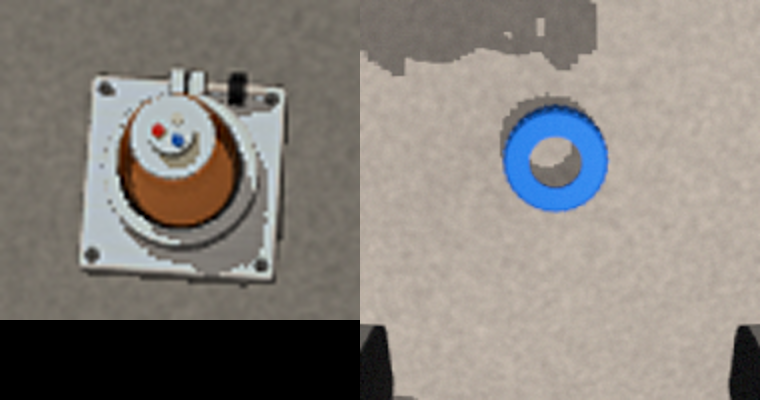

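The disk sits flat on the rim with its hub up (crop (173,138)). The blue ring's centre is at wrist px (313,179), world about (.4675,.2795).

Call:
send_rows(dr=[[0, 0, 0], [0, 0, 0], [0, 0, 0], [0, 0, 0], [0, 0, 0], [0, 0, 0], [0, 0, 0], [0, 0, 0]], xyz=[[0.4, -0.2, 4], [0.4, -0.2, 8], [0.4, -0.2, 12], [0.4, -0.2, 15], [0.4, -0.2, 17.5], [0.4, -0.2, 18.7], [0.4, -0.2, 19.2], [0.4, -0.2, 19.2]], jaw=[100, 100, 100, 100, 100, 100, 95, 85])

```text
time_s: 14.4
eef_pos: [0.4699, 0.2775, 0.0227]
eef_rot: [0.0, 0.003, 1.0, 0.0]
wrist_force: [0.3, -0.4, -0.3]
opening: 0.844
grasp_force: 0.0
```

Call:
send_rows(dr=[[0, 0, 0], [0, 0, 0], [0, 0, 0], [0, 0, 0], [0, 0, 0], [0, 0, 0], [0, 0, 0], [0, 0, 0]], xyz=[[0, 0, 0], [0, 0, 0], [0, 0, 0], [0, 0, 0], [0, 0, 0], [0, 0, 0], [0, 0, 0], [0, 0, 0]], jaw=[78, 72, 68, 66, 64.5, 64.5, 64.5, 64.5])

```text
time_s: 15.4
eef_pos: [0.4693, 0.2778, 0.0225]
eef_rot: [0.0, 0.002, 1.0, 0.0]
wrist_force: [-1.6, -0.5, 5.1]
opening: 0.648
grasp_force: 11.5
```

Call:
send_rows(dr=[[0, 0, 0], [0, 0, 0], [0, 0, 0], [0, 0, 0], [0, 0, 0], [0, 0, 0], [0, 0, 0], [0, 0, 0]], xyz=[[0, 0, 0], [0, 0, -0.5], [0, 0, -2], [0, 0, -5], [0, 0, -9], [0, 0, -13], [0, 0, -16], [0, 0, -17.5]], jaw=[62, 62, 62, 62, 62, 62, 62, 62])

```text
time_s: 16.4
eef_pos: [0.47, 0.2779, 0.1998]
eef_rot: [0.002, 0.002, 1.0, 0.001]
wrist_force: [-0.0, 0.5, -0.4]
opening: 0.63
grasp_force: 52.4
```

Call:
send_rows(dr=[[0, 0, 0], [0, 0, 0], [0, 0, 0], [0, 0, 0], [0, 0, 0], [0, 0, 0], [0, 0, 0], [0, 0, 0]], xyz=[[-2, -4, 0], [-4, -8, 0], [-6, -12, 0], [-8, -16, 0], [-9, -20, 0], [-10.6, -23.3, 0], [-10.8, -23.8, 0], [-10.8, -23.8, 0]], jaw=[62, 62, 62, 62, 62, 62, 62, 62])

```text
time_s: 17.4
eef_pos: [0.5755, 0.0392, 0.1966]
eef_rot: [-0.001, 0.003, 1.0, 0.0]
wrist_force: [-0.2, 0.3, -1.3]
opening: 0.632
grasp_force: 52.5
```

```bash
python3 look.py w6; python3 -c "
from h import *
o=ctrl.get_obs(); print(o['grasp_force'],o['opening'],o['wrist_force'],o['torque'])
im=cv2.imread('pics/w6.png');cv2.imwrite('pics/w6c.png',cv2.resize(im[150:300,215:415],None,fx=4,fy=4))"
```

```text
17.45 [-0.137  0.238  1.652  0.     1.253 -1.703] [0.5753 0.0398 0.1966] 0.629 [-1.     0.005 -0.001]
52.4500831651676 0.6291258227741058 [ 0.08380298 -0.48176303 -1.38790983] [ 0.04189015 -0.04489861 -0.03610343]
```

View pics/w6c.png

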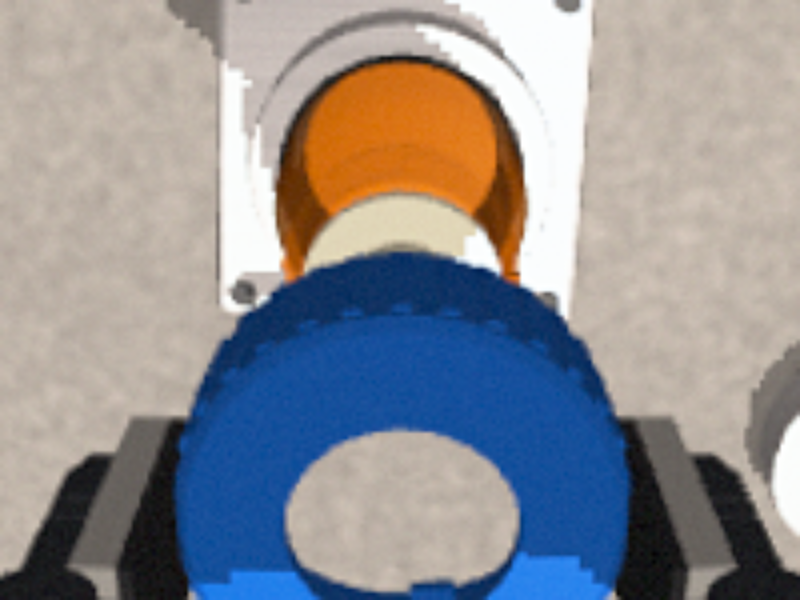

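The ring is held level; its hole is centred at crop column 403, near edge at row 428. The seated disk's flange front edge is at crop (402,195).

Run:
```python
from h import *
d=dict(np.load("w6.npz")); f=lambda u,v,z: onz("wrist",215+u/4,150+v/4,z,d).round(4)
a=f(403,428,.1961); print("hole near",a,"centre",a+[.014,0,0], "sides",f(286,515,.196),f(520,515,.196))
print("ring outer near", f(403,252,.1746), f(403,312,.195))
b=f(402,194,.109); print("flange near",b,"centre",b+[.0185,0,0],"side",f(306,265,.109),f(500,265,.109))
print("screws",f(243,292,.01),f(571,3,.01))
```

```text
hole near [0.5612 0.0396 0.1961] centre [0.5752 0.0396 0.1961] sides [0.5729 0.0258 0.196 ] [0.573  0.0533 0.196 ]
ring outer near [0.5477 0.0397 0.1746] [0.5475 0.0397 0.195 ]
flange near [0.5597 0.0396 0.109 ] centre [0.5782 0.0396 0.109 ] side [0.5731 0.0221 0.109 ] [0.5733 0.0574 0.109 ]
screws [ 0.6168 -0.0035  0.01  ] [0.539  0.0827 0.01  ]
```

Call:
send_rows(dr=[[0, 0, 0], [0, 0, 0], [0, 0, 0], [0, 0, 0], [0, 0, 0], [0, 0, 0], [0, 0, 0], [0, 0, 0]], xyz=[[-0.24, 0, 1], [-0.24, 0, 2.5], [-0.24, 0, 4], [-0.24, 0, 5.2], [-0.24, 0, 6], [-0.24, 0, 6.5], [-0.24, 0, 6.8], [-0.24, 0, 7]], jaw=[62, 62, 62, 62, 62, 62, 62, 62])

```text
time_s: 18.45
eef_pos: [0.5786, 0.0391, 0.1274]
eef_rot: [0.0, 0.002, 1.0, -0.0]
wrist_force: [0.5, 0.7, -0.2]
opening: 0.631
grasp_force: 52.5
```

Call:
send_rows(dr=[[0, 0, 0], [0, 0, 0], [0, 0, 0], [0, 0, 0], [0, 0, 0], [0, 0, 0], [0, 0, 0], [0, 0, 0]], xyz=[[0, 0, 0.1], [0, 0, 0.2], [0, 0, 0.3], [0, 0, 0.4], [0, 0, 0.4], [0, 0, 0.4], [0, 0, 0.4], [0, 0, 0.4]], jaw=[62, 62, 62, 62, 62, 62, 62, 62])

```text
time_s: 19.45
eef_pos: [0.5783, 0.0391, 0.1231]
eef_rot: [-0.0, 0.002, 1.0, -0.0]
wrist_force: [-1.9, -1.0, -1.0]
opening: 0.635
grasp_force: 52.5
```

Call:
send_rows(dr=[[0, 0, 0], [0, 0, 0], [0, 0, 0], [0, 0, 0], [0, 0, 0], [0, 0, 0], [0, 0, 0], [0, 0, 0]], xyz=[[0, 0, 0.05], [0, 0, 0.1], [0, 0, 0.15], [0, 0, 0.2], [0, 0, 0.2], [0, 0, 0.2], [0, 0, 0.2], [0, 0, 0.2]], jaw=[62, 62, 62, 62, 62, 62, 62, 62])

```text
time_s: 20.45
eef_pos: [0.5783, 0.0392, 0.1211]
eef_rot: [-0.0, 0.002, 1.0, 0.0]
wrist_force: [-1.1, 0.0, 0.1]
opening: 0.632
grasp_force: 52.5
```

Call:
send_rows(dr=[[0, 0, 0], [0, 0, 0], [0, 0, 0], [0, 0, 0], [0, 0, 0], [0, 0, 0], [0, 0, 0], [0, 0, 0]], xyz=[[0, 0, 0.03], [0, 0, 0.06], [0, 0, 0.08], [0, 0, 0.1], [0, 0, 0.1], [0, 0, 0.1], [0, 0, 0.1], [0, 0, 0.1]], jaw=[62, 62, 62, 62, 62, 62, 62, 62])

```text
time_s: 21.45
eef_pos: [0.5784, 0.0392, 0.1202]
eef_rot: [0.0, 0.002, 1.0, 0.0]
wrist_force: [-0.5, -1.1, 0.4]
opening: 0.631
grasp_force: 52.5
```

Call:
send_rows(dr=[[0, 0, 0], [0, 0, 0], [0, 0, 0], [0, 0, 0], [0, 0, 0], [0, 0, 0], [0, 0, 0], [0, 0, 0]], xyz=[[0, 0, 0.03], [0, 0, 0.06], [0, 0, 0.09], [0, 0, 0.12], [0, 0, 0.15], [0, 0, 0.15], [0, 0, 0.15], [0, 0, 0.15]], jaw=[62, 62, 62, 62, 62, 62, 62, 62])

```text
time_s: 22.45
eef_pos: [0.5784, 0.0392, 0.1187]
eef_rot: [-0.0, 0.002, 1.0, 0.0]
wrist_force: [-1.4, -0.6, -0.6]
opening: 0.629
grasp_force: 52.5
```

Call:
send_rows(dr=[[0, 0, 0], [0, 0, 0], [0, 0, 0], [0, 0, 0], [0, 0, 0], [0, 0, 0], [0, 0, 0], [0, 0, 0]], xyz=[[0, 0, 0.03], [0, 0, 0.06], [0, 0, 0.09], [0, 0, 0.12], [0, 0, 0.15], [0, 0, 0.15], [0, 0, 0.15], [0, 0, 0.15]], jaw=[62, 62, 62, 62, 62, 62, 62, 62])

```text
time_s: 23.45
eef_pos: [0.5784, 0.0391, 0.1172]
eef_rot: [-0.0, 0.002, 1.0, -0.0]
wrist_force: [-1.4, -0.9, -0.1]
opening: 0.634
grasp_force: 52.5
```

Call:
send_rows(dr=[[0, 0, 0], [0, 0, 0], [0, 0, 0], [0, 0, 0], [0, 0, 0], [0, 0, 0], [0, 0, 0], [0, 0, 0]], xyz=[[0, 0, 0.03], [0, 0, 0.06], [0, 0, 0.09], [0, 0, 0.12], [0, 0, 0.15], [0, 0, 0.15], [0, 0, 0.15], [0, 0, 0.15]], jaw=[62, 62, 62, 62, 62, 62, 62, 62])

```text
time_s: 24.45
eef_pos: [0.5785, 0.0391, 0.1161]
eef_rot: [0.0, 0.002, 1.0, -0.0]
wrist_force: [-3.0, -1.2, 5.6]
opening: 0.63
grasp_force: 53.0
```

Call:
send_rows(dr=[[0, 0, 0.5], [0, 0, 1], [0, 0, 1.5], [0, 0, 2], [0, 0, 2.5], [0, 0, 3], [0, 0, 3.5], [0, 0, 4]], xyz=[[0, 0, 0.02], [0, 0, 0.04], [0, 0, 0.06], [0, 0, 0.08], [0, 0, 0.1], [0, 0, 0.12], [0, 0, 0.14], [0, 0, 0.16]], jaw=[63.5, 63.5, 63.5, 63.5, 63.5, 63.5, 63.5, 63.5])

```text
time_s: 25.45
eef_pos: [0.5786, 0.0386, 0.1144]
eef_rot: [0.0, 0.211, 0.977, -0.0]
wrist_force: [-2.3, -2.6, 4.3]
opening: 0.638
grasp_force: 38.3
```

```bash
cat > s.py <<'E'
from h import *
o=ctrl.get_obs(); print(o["q"][5].round(3),o["eef_pos"].round(4),o["wrist_force"].round(1),o["torque"].round(2),round(o["grasp_force"],1),round(o["opening"],3),o["time_s"])
E
python3 s.py
```

```text
-1.282 [0.5786 0.0386 0.1144] [-2.3 -2.6  4.3] [-0.44  0.49  0.07] 38.3 0.638 25.45
```

Call:
send_rows(dr=[[0, 0, 0.5], [0, 0, 1], [0, 0, 1.5], [0, 0, 2], [0, 0, 2.5], [0, 0, 3], [0, 0, 3.5], [0, 0, 4]], xyz=[[0, 0, 0.02], [0, 0, 0.04], [0, 0, 0.06], [0, 0, 0.08], [0, 0, 0.1], [0, 0, 0.12], [0, 0, 0.14], [0, 0, 0.15]], jaw=[64, 64, 64, 64, 64, 64, 64, 64])

```text
time_s: 26.45
eef_pos: [0.5784, 0.0386, 0.1127]
eef_rot: [0.0, 0.41, 0.912, -0.0]
wrist_force: [-3.0, -3.2, 4.2]
opening: 0.641
grasp_force: 26.6
```

```bash
python3 s.py
```

```text
-0.864 [0.5784 0.0386 0.1127] [-3.  -3.2  4.2] [-0.43  0.54  0.01] 26.6 0.641 26.45
```

Call:
send_rows(dr=[[0, 0, 0.4], [0, 0, 0.8], [0, 0, 1.2], [0, 0, 1.6], [0, 0, 2], [0, 0, 2.4], [0, 0, 2.7], [0, 0, 3]], xyz=[[0, 0, 0.02], [0, 0, 0.03], [0, 0, 0.04], [0, 0, 0.04], [0, 0, 0.04], [0, 0, 0.04], [0, 0, 0.04], [0, 0, 0.04]], jaw=[64, 64, 64, 64, 64, 64, 64, 64])

```text
time_s: 27.45
eef_pos: [0.5782, 0.0382, 0.1127]
eef_rot: [0.0, 0.547, 0.837, -0.001]
wrist_force: [-5.4, -3.8, 7.3]
opening: 0.644
grasp_force: 26.8
```

```bash
python3 s.py
```

```text
-0.55 [0.5782 0.0382 0.1127] [-5.4 -3.8  7.3] [-0.73  0.86  0.14] 26.8 0.644 27.45
```

Call:
send_rows(dr=[[0, 0, 0.4], [0, 0, 0.8], [0, 0, 1.2], [0, 0, 1.6], [0, 0, 2], [0, 0, 2.4], [0, 0, 2.7], [0, 0, 3]], xyz=[[0, -0.03, -0.02], [0, -0.03, -0.02], [0, -0.03, -0.02], [0, -0.03, -0.02], [0, -0.03, -0.02], [0, -0.03, -0.02], [0, -0.03, -0.02], [0, -0.03, -0.02]], jaw=[64, 64, 64, 64, 64, 64, 64, 64])

```text
time_s: 28.45
eef_pos: [0.5777, 0.038, 0.1125]
eef_rot: [0.0, 0.671, 0.742, -0.001]
wrist_force: [-5.0, -2.6, 6.2]
opening: 0.643
grasp_force: 26.8
```

```bash
python3 s.py
```

```text
-0.238 [0.5777 0.038  0.1125] [-5.  -2.6  6.2] [-0.48  0.66  0.94] 26.8 0.643 28.45
```

Call:
send_rows(dr=[[0, 0, 0.2], [0, 0, 0.4], [0, 0, 0.6], [0, 0, 0.8], [0, 0, 1], [0, 0, 1.2], [0, 0, 1.2], [0, 0, 1.2]], xyz=[[0, 0, 0], [0, 0, 0], [0, 0, 0], [0, 0, 0], [0, 0, 0], [0, 0, 0], [0, 0, 0], [0, 0, 0]], jaw=[64, 64, 64, 64, 64, 64, 64, 64])

```text
time_s: 29.45
eef_pos: [0.5776, 0.0382, 0.1124]
eef_rot: [0.0, 0.715, 0.699, -0.001]
wrist_force: [-5.7, -2.9, 4.6]
opening: 0.646
grasp_force: 29.0
```

```bash
python3 s.py
```

```text
-0.113 [0.5776 0.0382 0.1124] [-5.7 -2.9  4.6] [-0.66  0.71  0.82] 29.0 0.646 29.45
```

The torque levels off at about 0.9 N m because the pads slip at roughly 27 N of grip, so the ring is snug. Releasing and rising.

Call:
send_rows(dr=[[0, 0, 0], [0, 0, 0], [0, 0, 0], [0, 0, 0], [0, 0, 0], [0, 0, 0], [0, 0, 0], [0, 0, 0]], xyz=[[0, 0, 0], [0, 0, 0], [0, 0, 0], [0, 0, 0], [0, 0, 0], [0, 0, -0.5], [0, 0, -2], [0, 0, -4]], jaw=[66, 69, 75, 82, 90, 92, 92, 92])

```text
time_s: 30.45
eef_pos: [0.5781, 0.039, 0.1535]
eef_rot: [-0.0, 0.716, 0.698, -0.0]
wrist_force: [0.7, -0.1, -0.1]
opening: 0.923
grasp_force: 0.0
```

Call:
send_rows(dr=[[0, 0, 0], [0, 0, 0], [0, 0, 0], [0, 0, 0], [0, 0, 0], [0, 0, 0], [0, 0, 0], [0, 0, 0]], xyz=[[0, 0, -3], [0, 0, -6], [-2, 0, -8], [-4, 0, -9], [-6, 0, -9], [-6, 0, -9], [-6, 0, -9], [-6, 0, -9]], jaw=[92, 92, 92, 92, 92, 92, 92, 92])

```text
time_s: 31.45
eef_pos: [0.5763, -0.0204, 0.2417]
eef_rot: [-0.001, 0.716, 0.698, -0.0]
wrist_force: [-0.1, 0.0, -0.1]
opening: 0.923
grasp_force: 0.0
```

```bash
python3 s.py; python3 look.py w7
python3 - <<'E'
from h import *
d=dict(np.load('w7.npz')); im=cv2.imread('pics/w7.png'); s=cv2.cvtColor(ctrl.camera("scene"),cv2.COLOR_RGB2BGR)
u,v=map(int,proj("wrist",(.578,.039,.112),d)); print(u,v)
p=lambda a,u,v,k,f:cv2.resize(cv2.copyMakeBorder(a,100,100,100,100,0)[v+100-k:v+100+k,u+100-k:u+100+k],(400,400))
cv2.imwrite('pics/w7c.png',np.hstack([p(im,u,v,60,4),p(s,347,200,45,4)]))
E
```

```text
-0.216 [ 0.5763 -0.0204  0.2417] [-0.1  0.  -0.1] [ 0.01 -0.    0.  ] 0.0 0.923 31.45
31.5 [-0.241  0.193  1.611  0.     1.339 -0.216] [ 0.5764 -0.0204  0.2418] 0.919 [ 0.025  1.    -0.001]
314 133
```

View pics/w7c.png

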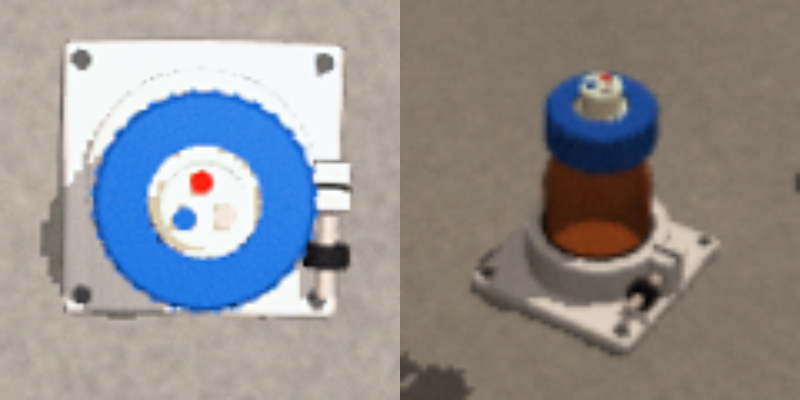

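The ring sits level on the bottle (crop (205,200)), with the white hub through its hole. The gripper is clear, so I'm handing in.

```bash
python3 -c "
from bench import ctrl
print(ctrl.hand_in())"
```

```text
the job is handed in; nothing more can be done
None
```

The bottle is closed and handed in at about 31.5 s: the white disk is seated flat, and the blue ring is screwed on until the fingers slipped at about 0.9 N m, within the snug range.

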